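# Load the right carton into the labelling jig

### The job

One of the three look-alike white cartons is the right width for the labelling jig's lane: it just fits between the two aluminium side guides. Slide that carton lengthwise into the lane, fully home against the blue back stop, then swing the orange gate fully shut behind it. Leave the other two cartons, the bottle and the tape roll where they are, and let go of everything at the end.

Things in the scene. Friction and masses are not known exactly. Their poses are not given: they have to be found in the camera images.
- carton_a: white product carton with a blue band and a small green patch on top, 66 mm wide (its x) by 100 mm long (its y) by 60 mm tall, about 0.3 kg, loose, standing on the bench; origin at the centre of its underside, z up. Same print as the other two cartons, only the width differs
- carton_b: white product carton with a blue band and a small green patch on top, 80 mm wide (its x) by 100 mm long (its y) by 60 mm tall, about 0.3 kg, loose, standing on the bench; origin at the centre of its underside, z up. Same print as the other two cartons, only the width differs
- carton_c: white product carton with a blue band and a small green patch on top, 94 mm wide (its x) by 100 mm long (its y) by 60 mm tall, about 0.3 kg, loose, standing on the bench; origin at the centre of its underside, z up. Same print as the other two cartons, only the width differs
- jig: labelling jig fixed to the bench, with no floor of its own. Origin at bench height at the centre of the lane's mouth; x points into the lane (roughly world +y), y roughly towards the robot. Lane 86 mm wide (y = -43 to +43 mm) between two aluminium side guides 16 mm thick, 45 mm high, x = 0 to 112 mm, mouth ends rounded (8 mm radius). Gate hinge axis at x = -10, y = +68 mm, its dark pin 56 mm high
- stop (a point): centre of the front face of the jig's blue back stop, at jig x = 104 mm, 30 mm above the bench. A carton fully home touches it: its centre is then at jig x = 54 mm and its rear end at x = 4 mm, just inside the mouth
- gate (a joint): angle of the orange gate about its upright hinge (rad): 0 = fully shut (a stop), bar lying along the jig's -y across the mouth; grows as it opens outwards, 1.57 = bar along the jig's -x, 2.2 = fully open. Stays where left; a push of 1 to 2 N moves it. Shut, its inner face is at jig x = -4 mm: it shuts only behind a carton that is home
- gate_hinge (a point): on the gate's hinge axis, at the bar's mid-height, 34 mm above the bench
- gate_tip (a point): middle of the free end of the orange gate bar, 80 mm from the hinge axis; the bar is 12 mm thick and reaches from 18 to 50 mm above the bench
- bottle: amber bottle, 44 mm across, 140 mm tall, loose, standing; origin at the centre of its underside; leave alone
- tape_roll: cardboard tape core lying flat, 100 mm across, 45 mm tall, loose; origin at the centre of its underside; leave alone

How it is judged:
By the outcome, as a careful person would: the job done as asked, in the order asked, and still so for the second after the job is handed in, with the robot touching nothing.
It also fails if it takes over 72 s, if anything falls off the work surface, if the arm or the gripper's body presses on something with over 40 N, if the wrist force passes 120 N, or if a joint passes its speed limit or range.

### The arm

A 6-joint arm with a two-finger parallel gripper is mounted at the origin on the work surface. World frame = base frame: x ahead of the robot, y to its left, z up, the work surface at z = 0. Lengths are in m, angles in rad, forces in N, time in s.
With the tool pointing down it reaches from about 0.35 to 0.85 m from the base axis. Payload 8.1 kg.
Tool frame: the origin (TCP) lies midway between the tips of the shut fingers; the grasp point (between the pads) lies 19 mm behind it (robot.grip_point_offset is the distance from the TCP to the grasp point, in m); z points along the fingers, y is the line along which they close (so a half turn about z gives the same grasp; the last joint's range is limited). The gripper opens to 93 mm and grips with 3 to 60 N. Pads are 15 mm wide; open, the fingers measure 128 mm over their backs; the gripper's body (75 mm by 188 mm) begins 65 mm behind the grasp point.
Start: joints at [1.183, 0.13, 1.488, -0, 1.523, -0.085], TCP at [0.179, 0.573, 0.219] pointing down, gripper open.
Joint ranges: [-2.96, 2.96], [-0.89, 2.26], [0.02, 2.5], [-1.34, 4.48], [0, 2.73], [-2.66, 2.66]. Speed limits (rad/s): [2.39, 2.39, 2.79, 3.14, 3.14, 3.14].

### API

Orientations are given as a rotation vector (axis times angle).
In Python, from plant import robot, read_camera, job gives the robot as it stands.
- The arm moves only by the shell command python3 -m inch 'ROWS' [FORCE]. ROWS is JSON, one flat list of numbers, 5 for each row, row after row: the shift along the world's x, y, z in mm, then the turn about the world's z in degrees, then the opening in per cent of the stroke, from 0 (shut) to 100 (fully open). In form: [dx, dy, dz, yaw, hand, dx, dy, dz, yaw, hand, ...]. A call has 1 to 10 rows; each row is the pose to reach, as a shift and turn from the pose commanded when the call began; what a row does not reach only later rows make up. A row lasts 1/12 s, in which the tool goes at most 41.7 mm and 7.16 degrees, less where a joint would pass 70% of its speed; a pose out of reach is approached as far as the arm can. A call with a gripper value outside its range is refused whole. The fingers move at their own pace and stop on an object; FORCE is the grip in N (left out, the last holds). Time passes only in rows, so rows that repeat a pose let the fingers close. It gives the time, the measured TCP pose, the force, the opening and the grip force at its end, in the units of the state.
- robot.read_state(): the state, without advancing time (a new reading comes with each control period).
- read_camera(name): name is "side" or "top" or "wrist"; returns a dict with "image" (400x640x3 uint8, blue, green, red), "K" (3x3 intrinsics, pixels), "D" ([k1, k2, p1, p2, k3] as OpenCV has them; the pictures are not rectified), "extrinsics" (4x4, takes a point from world to camera coordinates); the wrist camera has in their place "mount" (4x4, takes a point from camera to tool coordinates, whose origin is the TCP and whose axes are the flange's). Camera axes: x right, y down, z forward; pixel columns grow to the right and rows downward; lengths in m; the calibration is good to about 2 mm. A picture is of the moment at which its call begins: read the wrist's pose just before it. There is no depth.
- job.close_job(): hands the job in; it is judged then, once.
The state is a dict: "t": time; "q": joint angles; "dq": joint speeds; "joint_torque": joint torques, N m; "tool_pos": TCP position; "orientation": TCP orientation; "force": force on the tool from outside, world axes, zero at the start; "wrist_torque": the same for the moment, N m; "opening": finger opening in m; "gripper_force": force on a finger pad.
Only numpy, scipy, OpenCV 4.12 (cv2) and the standard library are available. Lean on these libraries where they do the work, as an engineer would, in place of code of your own. Each camera call takes 0.05 s, during which the arm holds its last target. There are 200 camera calls.

## Working session

There is one attempt and no reset: what is moved stays moved. The work goes in short steps, Python scripts to look and compute and a shell command to move; the robot and the scene stay as the last step left them, time stands still between calls to the robot, and variables do not carry over. Pictures are saved under pics/ and viewed, at most 12 in all, crops included, and the job is handed in when it is done.

```bash
mkdir -p pics; ls
python3 - <<'E'
from plant import robot, read_camera
import cv2,numpy as np
for n in ("top","side"):
    c=read_camera(n); cv2.imwrite(f"pics/{n}0.png",c["image"])
    print(n,np.round(c["K"],1).tolist(),c["D"],np.round(c["extrinsics"],3).tolist())
s=robot.read_state(); print({k:np.round(v,3).tolist() for k,v in s.items()})
E
```

```text
pics
top [[394.7, 0.0, 318.6], [0.0, 394.7, 196.7], [0.0, 0.0, 1.0]] [-0.10119127  0.          0.          0.          0.        ] [[0.012, -1.0, -0.009, -0.05], [-0.988, -0.01, -0.157, 0.542], [0.157, 0.011, -0.988, 1.117], [0.0, 0.0, 0.0, 1.0]]
side [[516.3, 0.0, 320.3], [0.0, 516.3, 196.7], [0.0, 0.0, 1.0]] [-0.03818999  0.          0.          0.          0.        ] [[0.994, -0.113, 0.0, -0.545], [-0.059, -0.517, -0.854, 0.061], [0.096, 0.849, -0.52, 1.428], [0.0, 0.0, 0.0, 1.0]]
{'t': 0.1, 'q': [1.183, 0.131, 1.489, -0.0, 1.523, -0.085], 'dq': [-0.001, -0.002, -0.001, -0.0, -0.0, -0.001], 'joint_torque': [0.001, -56.134, -49.31, 0.077, 0.029, -0.0], 'tool_pos': [0.179, 0.572, 0.218], 'orientation': [-0.474, -3.105, 0.003], 'force': [-0.06, 0.6, 0.887], 'wrist_torque': [-0.019, 0.014, 0.018], 'gripper_force': 0.0, 'opening': 0.093}
```

View pics/top0.png

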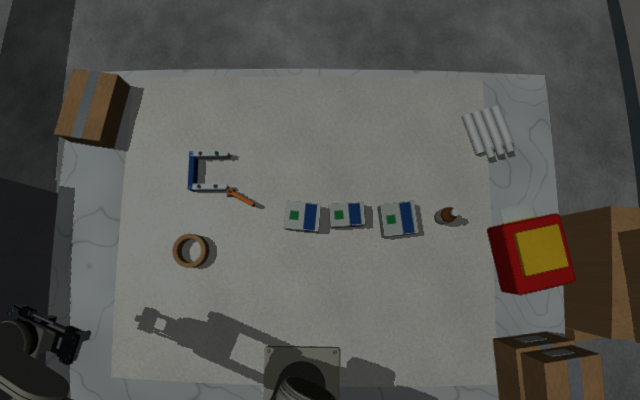

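View pics/side0.png

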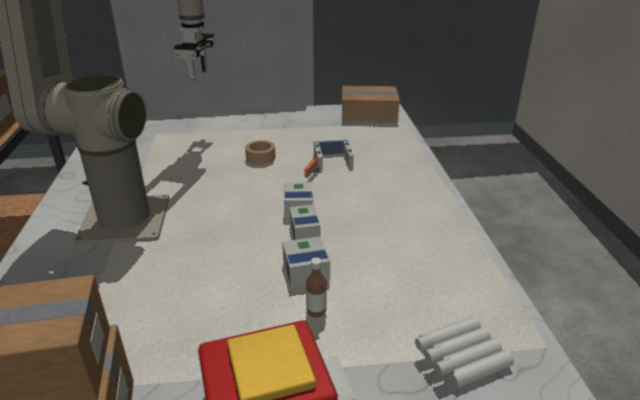

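Top view: the three cartons are at about (302,216), (348,215) and (399,219). The left one is medium width and the likely carton_b. The jig is at (210,171) with its mouth facing right, and the gate is open with its tip at (263,206).

```bash
cat > h.py <<'E'
from plant import robot, read_camera
import cv2,numpy as np
from scipy.spatial.transform import Rotation as R
def shot(n):
    s=robot.read_state(); c=read_camera(n)
    if n=="wrist":
        T=np.eye(4);T[:3,:3]=R.from_rotvec(s["orientation"]).as_matrix();T[:3,3]=s["tool_pos"]
        c["W"]=T@np.array(c["mount"])
    else: c["W"]=np.linalg.inv(c["extrinsics"])
    return c
def ray(c,px,z):
    u=cv2.undistortPoints(np.array(px,float).reshape(-1,1,2),np.array(c["K"]),np.array(c["D"]))[:,0]
    d=np.c_[u,np.ones(len(u))]@c["W"][:3,:3].T; o=c["W"][:3,3]
    return (o+d*((z-o[2])/d[:,2])[:,None])[:,:2]
def blobs(c,lo,hi,amin=30):
    m=cv2.inRange(cv2.cvtColor(c["image"],cv2.COLOR_BGR2HSV),lo,hi)
    cs=cv2.findContours(m,cv2.RETR_EXTERNAL,cv2.CHAIN_APPROX_NONE)[0]
    return [k for k in cs if cv2.contourArea(k)>amin]
def rect(c,k,z):
    p=ray(c,k[:,0],z)*1000; r=cv2.minAreaRect(p.astype(np.float32)); return [np.round(x,1) for x in r]
E
python3 - <<'E'
from h import *
c=shot("top")
for nm,lo,hi,z in (("green",(45,80,40),(85,255,255),.06),("blue",(100,100,40),(125,255,255),.06),("orange",(5,150,80),(18,255,255),.05)):
    for k in blobs(c,lo,hi): print(nm,k[:,0].mean(0),rect(c,k,z))
print(ray(c,[[302,216],[348,215],[399,219]],.06), ray(c,[[237,156],[228,188]],.045))
w=shot("wrist"); cv2.imwrite("pics/w0.png",w["image"]); print(np.round(w["mount"],3).tolist(), np.round(w["K"],0).tolist())
E
```

```text
green [390.53333333 219.03333333] [array([ 477.4, -251.9]), array([24.9, 23.8]), np.float64(7.4)]
green [338.4        214.53333333] [array([ 488.9, -101.5]), array([23.7, 24. ]), np.float64(8.3)]
green [293.79310345 214.75862069] [array([486.2,  25.9]), array([23.1, 23.2]), np.float64(0.7)]
blue [309.78571429 216.92857143] [array([480.7, -19.6]), array([31.8, 76. ]), np.float64(85.3)]
blue [354.24590164 214.04918033] [array([ 491.1, -147.8]), array([61.6, 32.1]), np.float64(5.5)]
blue [406.38961039 217.28571429] [array([ 482.8, -298. ]), array([87.8, 31.2]), np.float64(7.3)]
blue [190.59493671 170.30379747] [array([615.4, 336.9]), array([112.9,  15.2]), np.float64(3.8)]
orange [239.5        196.68518519] [array([538.1, 188.6]), array([86.2, 15.6]), np.float64(60.0)]
[[ 0.48354303  0.00278609]
 [ 0.48786927 -0.12937257]
 [ 0.47772168 -0.27629375]] [[0.66381414 0.20253304]
 [0.56588419 0.2248953 ]]
[[0.0, -0.954, -0.299, 0.083], [1.0, -0.0, 0.001, -0.002], [-0.001, -0.299, 0.954, -0.166], [0.0, 0.0, 0.0, 1.0]] [[349.0, 0.0, 324.0], [0.0, 349.0, 199.0], [0.0, 0.0, 1.0]]
```

View pics/w0.png

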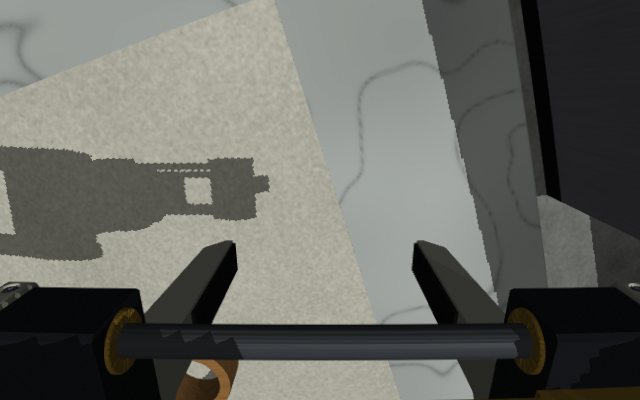

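The medium-width carton is the one nearest the jig: its blue band measures about 76 mm against 62 and 88 for the others, so it is carton_b. I'll look at the jig with the wrist camera next.

```bash
python3 -m inch '[436,-272,30,-70,100,436,-272,30,-70,100,436,-272,30,-70,100,436,-272,30,-70,100,436,-272,30,-70,100,436,-272,30,-70,100,436,-272,30,-70,100,436,-272,30,-70,100,436,-272,30,-70,100,436,-272,30,-70,100]'
python3 -m inch '[130,-82,0,0,100,130,-82,0,0,100,130,-82,0,0,100,130,-82,0,0,100,130,-82,0,0,100,130,-82,0,0,100]'
python3 - <<'E'
from h import *
s=robot.read_state();print(np.round(s["tool_pos"],3),np.round(s["orientation"],3),s["t"])
c=shot("wrist"); cv2.imwrite("pics/w1.png",c["image"])
for nm,lo,hi,z in (("blue",(100,100,40),(125,255,255),.06),("orange",(5,150,80),(18,255,255),.05)):
    for k in blobs(c,lo,hi,200): print(nm,k[:,0].mean(0),rect(c,k,z))
E
```

```text
t: 1.03
tool_pos: [0.5333, 0.3511, 0.2429]
orientation: [-2.177, -2.265, 0.0]
force: [-0.0, 0.6, -0.0]
opening: 0.0931
gripper_force: 0.0
t: 1.53
tool_pos: [0.6627, 0.2689, 0.2415]
orientation: [-2.172, -2.268, 0.002]
force: [-0.9, -0.3, -0.1]
opening: 0.0931
gripper_force: 0.0
[0.663 0.269 0.242] [-2.172e+00 -2.268e+00  2.000e-03] 1.5333
blue [283.44642857  98.925     ] [array([623.8, 340.6]), array([111.8,  15.1]), np.float64(1.2)]
orange [219.37931034 223.1637931 ] [array([550.9, 203.7]), array([71.6, 17.7]), np.float64(66.8)]
orange [54.24074074 97.34074074] [array([386.9, 332.4]), array([95.5, 95. ]), np.float64(78.3)]
```

View pics/w1.png

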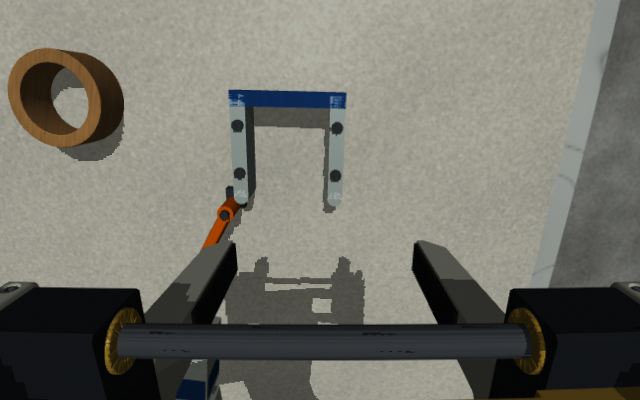

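Wrist view: blue stop at (287,99), left guide running from (238,110) to (243,206), right guide from (337,110) to (335,207). Bolts are at (237,126), (239,173), (337,127) and (335,176), the hinge pin is at (228,215), and the gate bar runs down-left.

Run:
```python
from h import *
c=shot("wrist"); g=cv2.cvtColor(c["image"],cv2.COLOR_BGR2GRAY)
P=[]
for (u,v) in ((237,126),(239,173),(337,127),(335,176),(226,215)):
    a=g[v-9:v+10,u-9:u+10]; m=(a<75).astype(np.uint8)
    n,l,st,ce=cv2.connectedComponentsWithStats(m); i=l[9,9]
    print(st[i],ce[i]+[u-9,v-9]); P.append(ce[i]+[u-9,v-9])
p=ray(c,P[:4],.045)*1000; print(p.round(1)); pin=ray(c,P[4:],.056)*1000
xj=(p[0]-p[1]+p[2]-p[3]); xj/=np.linalg.norm(xj); yperp=p[:2].mean(0)-p[2:].mean(0)
print("axis from bolts",np.degrees(np.arctan2(xj[1],xj[0])),"from pairs",np.degrees(np.arctan2(yperp[1],yperp[0]))-90, np.linalg.norm(yperp), "mid",p.mean(0),"pin",pin)
tips=ray(c,[[243,206],[335,207]],.045)*1000; print("tips",tips)
# stop front edge top corners (bottom edge of blue band, between guides)
m=cv2.inRange(cv2.cvtColor(c["image"],cv2.COLOR_BGR2HSV),(100,100,40),(125,255,255))
e=[[u,np.where(m[:130,u])[0].min()] for u in range(235,343,4)]; 
q=ray(c,e,.06)*1000; f=np.polyfit(q[:,0],q[:,1],1); print("stop back edge slope deg",np.degrees(np.arctan(f[0])),f)
for col in (270,285,305): print([int(x) for x in g[195:212,col]][:2], m[85:125,col].nonzero()[0][[0,-1]]+85)
```

```text
[  4   4  13  12 120] [238.08333333 126.64166667]
[  5   5  11  12 108] [240.12037037 174.31481481]
[  3   6  13  13 115] [337.04347826 129.33043478]
[  5   4  11  12 107] [335.73831776 176.72897196]
[  3   4  11  15 112] [225.33035714 216.41964286]
[[571.3 311.6]
 [572.2 261.4]
 [673.  313.4]
 [674.4 263.3]]
axis from bolts 91.30590006766137 from pairs -268.96790770299356 101.92764683625128 mid [622.74088168 287.43394016] pin [[557.62306477 216.83996366]]
tips [[574.46482263 225.769513  ]
 [675.46581577 229.24082308]]
stop back edge slope deg 0.8401536676265579 [1.46644988e-02 3.38562212e+02]
[150, 148] [ 92 107]
[147, 151] [ 92 108]
[159, 157] [ 93 108]
```

```bash
python3 -m inch '[-180,-195,0,-8,100,-180,-195,0,-8,100,-180,-195,0,-8,100,-180,-195,0,-8,100,-180,-195,0,-8,100,-180,-195,0,-8,100,-180,-195,0,-8,100,-180,-195,0,-8,100,-180,-195,0,-8,100]'
python3 - <<'E'
from h import *
s=robot.read_state();print(np.round(s["tool_pos"],4),np.round(s["orientation"],3),s["t"])
c=shot("wrist"); cv2.imwrite("pics/w2.png",c["image"])
for nm,lo,hi,z in (("green",(45,80,40),(85,255,255),.06),("blue",(100,100,40),(125,255,255),.06)):
    for k in blobs(c,lo,hi,100): print(nm,k[:,0].mean(0),rect(c,k,z))
E
```

```text
t: 2.38
tool_pos: [0.4812, 0.0762, 0.2437]
orientation: [2.321, 2.115, 0.003]
force: [-0.0, -0.1, -0.4]
opening: 0.0932
gripper_force: 0.0
[0.4812 0.0762 0.2437] [2.321 2.115 0.003] 2.3833
green [343.54545455 316.81818182] [array([489.4, -98. ]), array([16.7, 25.9]), np.float64(86.3)]
green [333.74157303 219.87640449] [array([487.8,  23.8]), array([25.1, 25.7]), np.float64(84.6)]
blue [337.03773585 258.81603774] [array([483.6, -21.7]), array([33.2, 75.3]), np.float64(84.6)]
```

View pics/w2.png

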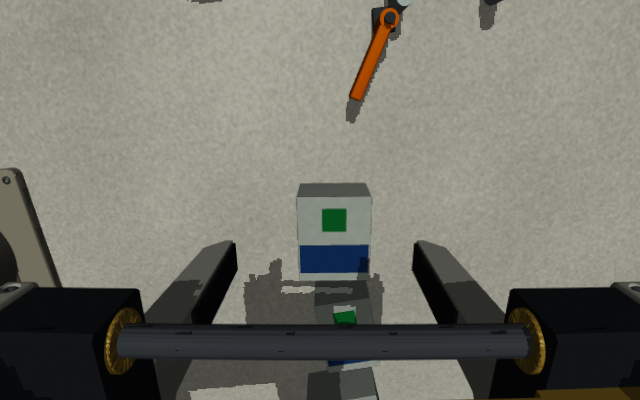

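Wrist view: carton_b's top face spans (298,196) to (370,279), with the green patch at (334,220) and the band at (337,259). The gate tip is at (356,98).

Run:
```python
from h import *
c=shot("wrist"); print((ray(c,[[298,196],[371,195],[299,279],[370,279],[297,196]],.06)*1000).round(1))
print((ray(c,[[389,18]],.056)*1000).round(1),(ray(c,[[357,96]],.05)*1000).round(1))
s=robot.read_state(); print(np.degrees(2*np.arctan2(s["orientation"][1],s["orientation"][0]))-90)
g=cv2.cvtColor(c["image"],cv2.COLOR_BGR2GRAY)
print(g[182:202,335].tolist(), g[268:290,335].tolist(), g[235,290:304].tolist(),g[235,364:378].tolist())
```

```text
[[453.1  54.6]
 [529.2  48.6]
 [442.9 -43. ]
 [523.  -50.6]
 [452.   54.7]]
[[555.6 216.2]] [[522.  149.2]]
-5.263959188621058
[160, 110, 78, 78, 76, 77, 78, 79, 80, 79, 79, 79, 79, 79, 74, 122, 137, 136, 135, 136] [35, 34, 33, 34, 33, 101, 134, 137, 136, 137, 137, 138, 135, 61, 40, 41, 41, 42, 42, 41, 72, 75] [149, 147, 146, 147, 148, 148, 138, 116, 137, 137, 137, 137, 138, 138] [139, 138, 139, 138, 138, 130, 119, 144, 146, 150, 153, 154, 154, 155]
```

```bash
python3 -m inch '[3,-36,0,0,100,3,-72,0,0,100,3,-109,0,0,100,3,-109,-35,0,100,3,-109,-70,0,100,3,-109,-105,0,100,3,-109,-135,0,100,3,-109,-150,0,100,3,-109,-150,0,100,3,-109,-150,0,100]' 20
python3 - <<'E'
from h import *
c=shot("wrist"); cv2.imwrite("pics/w3.png",c["image"])
E
```

```text
t: 3.32
tool_pos: [0.4845, -0.0324, 0.0922]
orientation: [-2.32, -2.116, 0.002]
force: [0.3, -1.0, -0.1]
opening: 0.0927
gripper_force: 0.0
```

View pics/w3.png

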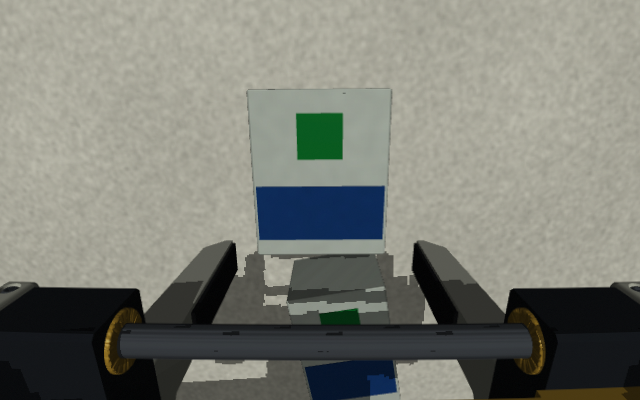

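The carton's top is centred at column ~320 between the fingers (235 and 415), and it looks square to the tool. I'll go down and grip.

```bash
python3 -m inch '[-1,0,-30,0,100,-1,0,-60,0,100,-1,0,-78,0,100,-1,0,-78,0,100,-1,0,-78,0,100,-1,0,-78,0,82,-1,0,-78,0,80,-1,0,-78,0,75,-1,0,-78,0,75,-1,0,-78,0,75]' 20
python3 -m inch '[0,0,0,0,75,0,0,0,0,75,0,0,0,0,75]'
```

```text
t: 4.2
tool_pos: [0.4858, -0.0338, 0.0171]
orientation: [2.32, 2.113, 0.004]
force: [0.7, 0.5, 6.3]
opening: 0.0801
gripper_force: 19.9
t: 4.45
tool_pos: [0.4858, -0.0338, 0.0171]
orientation: [2.32, 2.113, 0.004]
force: [-0.3, 0.0, 6.6]
opening: 0.0803
gripper_force: 19.9
```

```bash
python3 -m inch '[0,0,4,0,75,30,0,4,2,75,60,0,4,4,75,90,0,4,6,75,120,10,4,6.5,75,140,35,4,6.5,75,140,65,4,6.5,75,140,95,4,6.5,75,140,125,4,6.5,75,140,125,4,6.5,75]'
python3 -m inch '[0,20,0,0,75,0,37,0,0,75,0,37,0,0,75,0,37,0,0,75]'
python3 - <<'E'
from h import *
s=robot.read_state(); print(np.degrees(2*np.arctan2(s["orientation"][1],s["orientation"][0]))-90,s["tool_pos"])
c=shot("wrist"); cv2.imwrite("pics/w4.png",c["image"])
E
```

```text
t: 5.28
tool_pos: [0.6228, 0.0969, 0.0186]
orientation: [-2.193, -2.246, -0.001]
force: [-0.2, -0.3, -3.7]
opening: 0.0803
gripper_force: 19.9
t: 5.62
tool_pos: [0.6232, 0.1289, 0.0187]
orientation: [-2.197, -2.245, 0.002]
force: [-0.5, -0.7, -3.6]
opening: 0.0803
gripper_force: 19.9
-358.754305857222 [0.62324276 0.1289299  0.01869905]
```

View pics/w4.png

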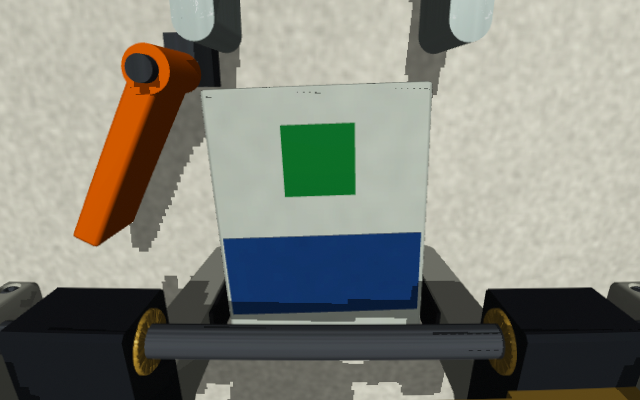

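The wrist view has the carton's front corners at (203,91) and (431,83). The guide tip tops are centred at about (193,40) and (470,41), and the hinge pin is at (141,68).

Run:
```python
from h import *
c=shot("wrist")
t=ray(c,[[193,41],[470,42]],.045)*1000; p=ray(c,[[141,67]],.056)*1000
k=ray(c,[[203,91],[431,83],[224,238],[421,232]],.0615)*1000
print(t,p,k)
d=k[1]-k[0]; print("front edge deg",np.degrees(np.arctan2(d[1],d[0])),np.linalg.norm(d)); d=k[3]-k[2];print(np.degrees(np.arctan2(d[1],d[0])))
print("centerline err mouth", t.mean(0), k[:2].mean(0),k[2:].mean(0))
for b in blobs(c,(45,80,40),(85,255,255),100)+blobs(c,(100,100,40),(125,255,255),3000): print(rect(c,b,.0615))
```

```text
[[572.97705241 226.10008902]
 [675.7673244  227.97392577]] [[557.77547249 216.19772609]] [[580.94743856 208.38046186]
 [657.86216496 212.5432556 ]
 [584.70070937 154.42333667]
 [659.9738111  158.50220378]]
front edge deg 3.097950801970815 77.02729378940339
3.101686100563823
centerline err mouth [624.3721884  227.03700739] [619.40480176 210.46185873] [622.33726024 156.46277022]
[array([620.4, 185.2]), array([26. , 25.9]), np.float64(3.3)]
[array([623. , 139.4]), array([75.8, 34. ]), np.float64(3.3)]
```

```bash
python3 -m inch '[2.5,0,0,-2,75,2.5,0,0,-2,75,2.5,10,0,-2,75,2,20,0,-2,75,2,30,0,-2,75,2,40,0,-2,75,2,50,0,-2,75,1.5,61,0,-2,75,1.5,61,0,-2,75,1.5,61,-1,-2,75]'
python3 - <<'E'
from h import *
c=shot("wrist"); cv2.imwrite("pics/w5.png",c["image"])
k=[rect(c,b,.0615) for b in blobs(c,(45,80,40),(85,255,255),100)+blobs(c,(100,100,40),(125,255,255),800)];print(k)
E
```

```text
t: 6.55
tool_pos: [0.6253, 0.1906, 0.0181]
orientation: [2.236, 2.207, 0.0]
force: [-0.2, -0.2, -3.2]
opening: 0.0802
gripper_force: 19.9
[[array([624.3, 247.8]), array([25.8, 25.8]), np.float64(1.3)], [array([625.3, 202.1]), array([75.4, 33.9]), np.float64(1.3)]]
```

View pics/w5.png

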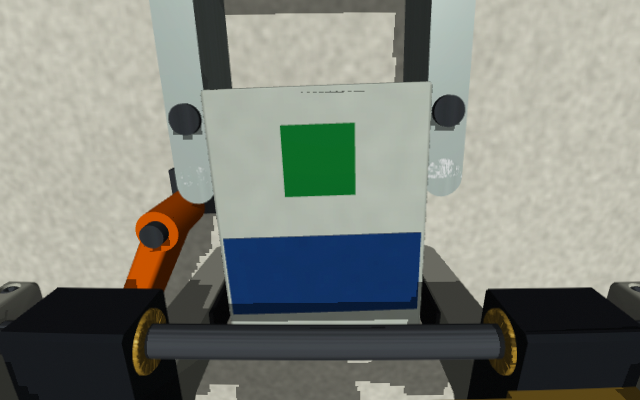

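Inserted about 48 mm with no side force. Now I'll release, back off, and push from behind with half-closed fingers.

```bash
python3 -m inch '[0,0,-2,0,75,0,0,-2,0,75,0,0,-2,0,92,0,0,-2,0,92,0,0,-2,0,92,0,0,-2,0,92,0,0,-2,0,92,0,-20,-2,0,92,0,-40,0,0,92,0,-60,8,0,92]'
python3 -m inch '[0,0,2,0,30,0,0,2,0,30,0,0,2,0,30,0,0,2,0,30,0,0,2,0,30,0,0,2,0,30,0,0,2,0,30,0,0,2,0,30,0,0,2,0,30]'
```

```text
t: 7.43
tool_pos: [0.624, 0.129, 0.0244]
orientation: [-2.236, -2.205, 0.003]
force: [0.8, 0.2, -0.3]
opening: 0.0857
gripper_force: 0.0
t: 8.18
tool_pos: [0.6252, 0.1298, 0.0278]
orientation: [-2.237, -2.205, 0.0]
force: [0.5, 0.3, -0.1]
opening: 0.0306
gripper_force: 0.0
```

Push: contact is expected near TCP y≈167 and home near y≈224.

```bash
python3 -m inch '[0,15,0,0,30,0,30,0,0,30,0,40,0,0,30,0,50,0,0,30,0,58,0,0,30,0,66,0,0,30,-1,74,0,0,30,-1,80,0,0,30,-1,84,0,0,30,-1,84,0,0,30]'
python3 -m inch '[0,2,0,0,30,0,4,0,0,30,0,5,0,0,30,0,5,0,0,30]'
```

```text
t: 9.02
tool_pos: [0.6243, 0.2147, 0.0279]
orientation: [-2.237, -2.205, -0.001]
force: [0.5, 0.0, 0.0]
opening: 0.028
gripper_force: 0.0
t: 9.35
tool_pos: [0.6242, 0.2185, 0.0278]
orientation: [-2.238, -2.205, 0.0]
force: [-0.4, -1.6, 1.0]
opening: 0.0278
gripper_force: 0.8
```

```bash
python3 -m inch '[0,1,0,0,30,0,2,0,0,30,0,3,0,0,30,0,3,0,0,30]'
python3 -m inch '[0,1,0,0,30,0,2,0,0,30,0,3,0,0,30,0,3,0,0,30]'
```

```text
t: 9.68
tool_pos: [0.6243, 0.2218, 0.0278]
orientation: [-2.238, -2.205, -0.0]
force: [-0.9, -1.8, 0.8]
opening: 0.0281
gripper_force: 0.7
t: 10.02
tool_pos: [0.6244, 0.2242, 0.0279]
orientation: [2.237, 2.205, -0.001]
force: [-0.2, -3.4, 0.1]
opening: 0.0277
gripper_force: 2.2
```

```bash
python3 -m inch '[0,1,0,0,30,0,2,0,0,30,0,2,0,0,30,0,2,0,0,30]'
python3 -m inch '[0,1,0,0,30,0,2,0,0,30,0,2,0,0,30,0,2,0,0,30]'
```

```text
t: 10.35
tool_pos: [0.6248, 0.2244, 0.028]
orientation: [2.237, 2.203, -0.003]
force: [1.2, -12.1, 1.3]
opening: 0.028
gripper_force: 5.8
t: 10.68
tool_pos: [0.6251, 0.2245, 0.028]
orientation: [2.236, 2.201, -0.006]
force: [0.3, -18.3, 2.4]
opening: 0.028
gripper_force: 9.6
```

Firm contact: 18 N with no further motion at TCP y=224.5, the predicted home position. Now I'll back away, shut the fingers, and go round to the outer side of the gate.

```bash
python3 -m inch '[0,-10,0,0,30,0,-40,0,0,30,0,-75,0,0,0,0,-105,20,0,0,0,-105,50,0,0,0,-105,85,0,0,-40,-85,85,0,0,-80,-65,85,0,0,-127,-52,85,0,0,-127,-52,85,0,0]'
python3 - <<'E'
from h import *
c=shot("wrist"); cv2.imwrite("pics/w6.png",c["image"])
c=shot("top")
for k in blobs(c,(5,150,80),(18,255,255)): print(k[:,0].mean(0),rect(c,k,.05))
for k in blobs(c,(45,80,40),(85,255,255))+blobs(c,(100,100,40),(125,255,255)): print(rect(c,k,.06))
E
```

```text
t: 11.52
tool_pos: [0.4924, 0.1785, 0.1119]
orientation: [-2.234, -2.204, 0.002]
force: [-0.3, -0.5, -0.8]
opening: 0.0004
gripper_force: 0.0
[array([ 477.5, -251.7]), array([23.1, 25.7]), np.float64(0.5)]
[array([ 489. , -102.1]), array([24.2, 25. ]), np.float64(10.1)]
[array([ 491.2, -147.6]), array([61.4, 32.4]), np.float64(5.5)]
[array([ 482.8, -297.9]), array([87.8, 31. ]), np.float64(7.1)]
```

View pics/w6.png

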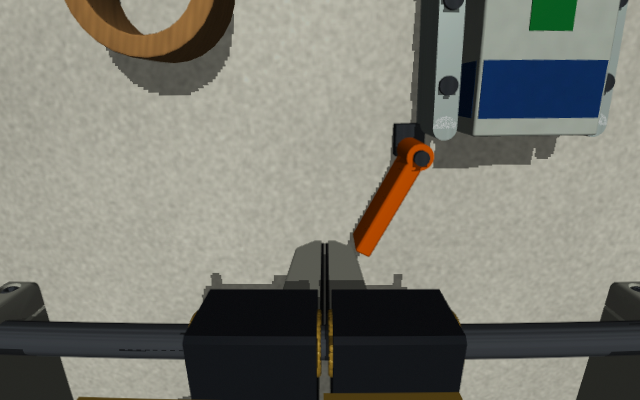

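Wrist view: the carton is in the lane with its rear edge at the guide ends (row ~133). The gate hinge is at (420,157), its tip at (365,250), and the shut fingers are to the left of the bar. Lower and sweep.

```bash
python3 -m inch '[0,0,-30,0,0,0,0,-60,0,0,0,0,-84,0,0,0,0,-84,0,0,9,-4,-84,0,0,18,-7,-84,0,0,27,-14,-84,0,0,36,-19.5,-84,0,0,46,-23,-84,0,0,56,-26,-84,0,0]'
python3 -m inch '[9,3,0,0,0,18,7.5,0,0,0,28,12,0,0,0,38,16.5,0,0,0,46,25,0,0,0,54,34,0,0,0,57,40,0,0,0,59,44,0,0,0,60,47,0,0,0,60,47,0,0,0]'
```

```text
t: 12.45
tool_pos: [0.5553, 0.1498, 0.03]
orientation: [2.238, 2.203, 0.002]
force: [-0.5, 0.6, -0.5]
opening: 0.0002
gripper_force: 0.7
t: 13.28
tool_pos: [0.6138, 0.1979, 0.0292]
orientation: [2.237, 2.205, 0.001]
force: [0.0, 0.2, 0.2]
opening: 0.0002
gripper_force: 0.0
```

```bash
python3 -m inch '[0,2,0,0,0,0,4,0,0,0,0,6,0,0,0,0,8,0,0,0,0,8,0,0,0]'
python3 - <<'E'
from h import *
c=shot("wrist"); cv2.imwrite("pics/w7.png",c["image"])
E
```

```text
t: 13.7
tool_pos: [0.6134, 0.2047, 0.029]
orientation: [2.237, 2.204, -0.002]
force: [0.6, -5.5, 1.5]
opening: 0.0004
gripper_force: 2.6
```

View pics/w7.png

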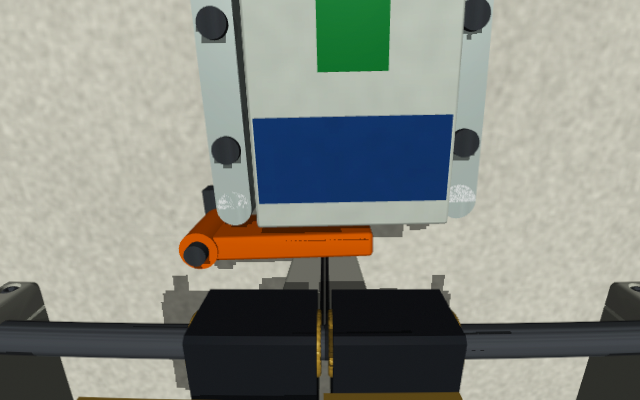

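The gate (orange bar, row ~243) lies across the mouth behind the carton. I'll press a little more, back off and check.

```bash
python3 -m inch '[0,2,0,0,0,0,3,0,0,0,0,4,0,0,0,0,4,0,0,0]'
python3 -m inch '[0,-15,0,0,0,0,-45,0,0,0,0,-75,10,0,0,0,-80,40,0,0,0,-80,80,0,0,0,-80,120,0,0,0,-60,150,0,0,0,-20,160,0,0,0,0,160,0,0,0,0,160,0,0]'
python3 - <<'E'
from h import *
c=shot("wrist"); cv2.imwrite("pics/w8.png",c["image"])
for k in blobs(c,(5,150,80),(18,255,255),150): print("gate",k[:,0].mean(0),rect(c,k,.05))
for k in blobs(c,(45,80,40),(85,255,255),100)+blobs(c,(100,100,40),(125,255,255),300): print(rect(c,k,.06))
E
```

```text
t: 14.08
tool_pos: [0.6134, 0.2051, 0.029]
orientation: [2.236, 2.201, -0.008]
force: [-0.7, -19.4, 5.0]
opening: 0.0004
gripper_force: 9.9
t: 14.92
tool_pos: [0.6135, 0.214, 0.1909]
orientation: [-2.234, -2.209, -0.007]
force: [0.9, 0.9, -0.7]
opening: 0.0003
gripper_force: 0.0
gate [298.97757848 178.24663677] [array([591.5, 222.5]), array([88.5, 23.9]), np.float64(4.3)]
gate [51.27134146 51.33536585] [array([386.6, 326.9]), array([88.1, 94.7]), np.float64(87.3)]
[array([625.3, 305.9]), array([25.4, 25.3]), np.float64(89.5)]
[array([625.5, 259.6]), array([75.5, 33.5]), np.float64(0.4)]
[array([621.7, 338. ]), array([111.5,  15.1]), np.float64(1.4)]
```

View pics/w8.png

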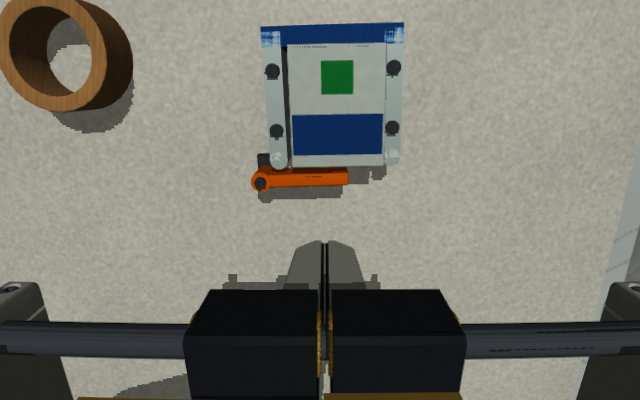

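The view shows the carton against the blue stop and the gate bar across the mouth from (260,183) to (348,177). It is hard on its stop: 19 N moved it 0.4 mm. The tape roll hasn't moved and the tool is clear.

Run:
```python
from plant import job
print(job.close_job())
```

```text
the job is handed in; nothing more can be done
None
```

I slid carton_b (80 mm wide) fully home against the blue stop, shut the orange gate behind it, and handed the job in at about 15 s with the robot clear of everything. The other two cartons and the tape roll did not move, and the arm never went near the bottle.

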